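# Gather the potting kit on the plant-stand tray

## Robot

A 6-joint arm with a two-finger parallel gripper is mounted at the origin on the work surface. World frame = base frame: x ahead of the robot, y to its left, z up, the work surface at z = 0. Lengths are in m, angles in rad, forces in N, time in s.
With the tool pointing down it reaches from about 0.35 to 0.875 m from the base axis. Payload 4.2 kg.
Tool frame: the origin (TCP) lies midway between the tips of the shut fingers; the grasp point (between the pads) lies 19 mm behind it (r.grasp_offset is the distance from the TCP to the grasp point, in m); z points along the fingers, y is the line along which they close (so a half turn about z gives the same grasp; the last joint's range is limited). The gripper opens to 85 mm and grips with 20 to 120 N. Pads are 22 mm wide; open, the fingers measure 114 mm over their backs; the gripper's body (76 mm by 85 mm) begins 54 mm behind the grasp point. The pads swing forward as they close: fully open they stand 13 mm farther back than shut.
Start: joints at [1.46, 0.385, 0.008, 0, -1.194, -0.259], TCP at [0.226, 0.583, 0.231] pointing down, gripper open.
Joint ranges: [-3.14, 3.14], [-1.21, 2.06], [-1.07, 1.41], [-3.16, 2.05], [-2.99, -0.16], [-3.1, 3.1]. Speed limits (rad/s): [2.79, 2.79, 3.14, 3.14, 3.14, 3.14].

## Interface

Orientations are given as [roll, pitch, yaw] about the fixed x, y, z axes, in that order (R = Rz(yaw) Ry(pitch) Rx(roll)).
In Python, from station import r gives the robot as it stands. The module is installed in compiled form; this text tells all that it offers.
- The arm moves only by the shell command python3 -m jog 'ROWS'. ROWS is JSON, a list of rows, each an object with "linear": the shift along the tool's x, y, z each as a share of 0.03 m, from -1 to 1, a list of three; "turn": the turn, a rotation vector about the tool's x, y, z each as a share of 4 degrees, from -1 to 1, a list of three; "gripper": the closure, from -1 (fully open) to 1 (shut). In form: [{"linear": [tx, ty, tz], "turn": [rx, ry, rz], "gripper": gripper}, ...]. A call has 1 to 12 rows; each row shifts and turns the commanded pose from where the row before left it, along the tool's axes as they then stand; what a row does not reach is not made up. A row lasts 1/10 s, in which the tool goes at most 50 mm and 8.59 degrees, less where a joint would pass 70% of its speed; a pose out of reach is approached as far as the arm can. A call with a number of a shift or a turn outside -1 to 1 is refused whole. A call with a gripper value outside its range is refused whole. The fingers move at their own pace and stop on an object; the grip force is fixed at half the most. Time passes only in rows, so rows that do not move let the fingers close. It gives the time, the measured TCP pose, the force, the opening and the grip force at its end, in the units of the state.
- r.read_state(): the state, without advancing time (a new reading comes with each control period).
- r.grab_frame(name): name is "side" or "top"; returns a dict with "pixels" (420x560x3 uint8, red, green, blue), "K" (3x3 intrinsics, pixels), "R" (3x3) and "t" (3): a world point X has camera coordinates R X + t. Camera axes: x right, y down, z forward; pixel columns grow to the right and rows downward; lengths in m; the calibration is good to about 2 mm. A picture is of the moment at which its call begins. There is no depth.
- r.job_done(): hands the job in; it is judged then, once.
Trained networks look in the newest picture that a camera, given by its name, has taken for a name from the list of things; names that differ only in an ending like _2 or _b are one class to them, and where a whole thing is asked for, a point or a joint stands for the part that bears it (a point fixed in the world has none). Each returns a list of dicts, best first, with "score" (0 to 1); they miss things now and then, are a little off and sometimes report something else, mostly with a low value. They report only what shows in the picture. A call takes as long as a camera call. They do not tell look-alikes from the thing itself.
- r.recognise(query, camera): "bbox" ([left, top, right, bottom] in pixels, round what is visible of it).
- r.outline_of(query, camera): "pixels" (420x560 bool, what is visible of it) and "bbox" ([left, top, right, bottom] in pixels, round what is visible of it).
- r.place_of(query, camera): "position" ([column, row] in pixels: a listed point, or the origin of a listed thing).
The state is a dict: "clock": time; "joint_positions": joint angles; "qvel": joint speeds; "effort": joint torques, N m; "position": TCP position; "ee_rot": TCP orientation; "contact_force": force on the tool from outside, world axes, zero at the start; "wrist_torque": the same for the moment, N m; "grip_width": finger opening in m; "grasp_force": force on a finger pad.
Only numpy, scipy, OpenCV 4.12 (cv2) and the standard library are available. Lean on these libraries where they do the work, as an engineer would, in place of code of your own. Each camera call takes 0.05 s, during which the arm holds its last target. There are 200 camera calls.

## Task

Gather the potting kit into the low white tray: the saucer centred on the round cork coaster with the short terracotta pot standing upright in the middle of it, the trowel lying right way up, centred lengthwise in the dark steel trough, and the T-headed bamboo marker lying flat, centred lengthwise on the dark wooden strip. Leave the look-alikes, that is the tall pot, the hand fork and the plain bamboo stick, where they are.

Things in the scene. Friction and masses are not known exactly. Their poses are not given: they have to be found in the camera images.
- saucer_mid (a point): Small deep white ceramic saucer, round, open on top: 64 mm across outside, 22 mm high, wall 3 mm, floor 4 mm thick (inside 58 mm across). Point: on its axis, half-way up (11 mm above its underside); z axis up. To be moved.
- pot_mid (a point): The SHORT empty terracotta pot: 52 mm high, foot 38 mm across, widening to a collar 60 mm across over the top 16 mm; wall 4 mm. Point: on its axis, half-way up (26 mm above its foot); z axis up. To be moved.
- trowel_mid (a point): Mini hand trowel with a scoop-shaped stainless blade, lying on its back: 160 mm long along its x axis (blade at +x). Round wooden handle 22 mm across, from 80 mm behind this point to 15 mm ahead of it; blade about 54 mm wide, up to about 10 mm high. Point: mid-length, on the handle's axis, 11 mm above what it lies on, close to its centre of mass; z axis up. To be moved.
- marker_mid (a point): Flat bamboo plant marker with a T-shaped head, lying: 120 mm long along its x axis, 6 mm thick; stem 10 mm wide with a blunt point at -x, head 34 mm wide over the last 21 mm at +x. Point: mid-length, mid-width, half-way up (3 mm above what it lies on). To be moved.
- tallpot_mid (a point): Look-alike, leave alone: the TALL terracotta pot of the same shape, 92 mm high and 76 mm across its collar, foot 48 mm across. Point: on its axis, 46 mm above its foot.
- fork_mid (a point): Look-alike, leave alone: hand fork with the same handle as the trowel but three steel tines (48 mm wide) at +x; 160 mm long along x. Point: mid-length, on the handle's axis, 11 mm above the table.
- stick_mid (a point): Look-alike, leave alone: plain bamboo stick 120 mm long along x, 10 mm wide, 6 mm thick, without a T head. Point: mid-length, half-way up (3 mm above the table).
- coaster: Target for saucer and pot: round cork coaster, 90 mm across, 4 mm thick, fixed in the low white steel tray (340 by 210 mm, floor 4 mm thick, rim 11 mm high) with the two other rests side by side in it, in any order. Origin: centre of its underside, on the tray's floor, 4 mm above the table; z up; its x axis runs along the tray's 340 mm side, its y axis along the 210 mm side.
- trough: Target for the trowel: shallow dark steel trough fixed in the tray, 190 mm long along its x axis, 90 mm wide along y, floor 3 mm thick, lips 8 mm high (from its underside) along both long sides, 84 mm apart inside, ends open. It lies across the tray. Origin: centre of its underside, on the tray's floor, 4 mm above the table.
- strip: Target for the marker: dark wooden strip fixed in the tray, 130 mm long along its x axis, 36 mm wide along y, 4 mm thick, flat on top. It lies across the tray. Origin: centre of its underside, on the tray's floor, 4 mm above the table.
Not all that is in view belongs to the job. Several things look just like the strip: the one meant starts farthest to the robot's left.

How it is judged:
At the end, for the whole second after the job is handed in: Upright saucer within 15 mm of coaster centre, upright short pot within 14 mm of saucer centre, trowel in trough (18 mm, 0.2 rad), marker on strip (15 mm along, 12 across, 0.2 rad), either way round, all at rest; tall pot, fork and stick moved under 20 mm (horizontal distance between saucer_mid and coaster below 0.015 m and z of saucer_mid in the frame of coaster between 0.01 and 0.02 m and angle between each of saucer_mid, pot_mid's own z axis and vertical below 0.1 rad and horizontal distance between pot_mid and saucer_mid below 0.014 m and z of pot_mid in the frame of saucer_mid between 0.014 and 0.024 m and x of trowel_mid in the frame of trough between -0.018 and 0.018 m and y of trowel_mid in the frame of trough between -0.018 and 0.018 m and z of trowel_mid in the frame of trough between 0.008 and 0.02 m and angle between the x axis of trowel_mid and the x axis of trough, either way round below 0.2 rad and angle between trowel_mid's own z axis and vertical below 0.3 rad and x of marker_mid in the frame of strip between -0.015 and 0.015 m and y of marker_mid in the frame of strip between -0.012 and 0.012 m and z of marker_mid in the frame of strip between 0.003 and 0.011 m and angle between the x axis of marker_mid and the x axis of strip, either way round below 0.2 rad and linear speed of each of saucer, pot, trowel, marker below 0.02 m/s and distance of each of tallpot_mid, fork_mid, stick_mid from where it was at the start of the episode below 0.02 m); the robot touches nothing.
It fails at once if a look-alike (tall pot, hand fork or plain stick) is moved more than 30 mm from where it was (distance of any of tallpot_mid, fork_mid, stick_mid from where it was at the start of the episode above 0.03 m).
It also fails if it takes over 115 s, if anything falls off the work surface, if the arm or the gripper's body presses on something with over 40 N, if the wrist force passes 120 N, or if a joint passes its speed limit or range.

## Working session

There is one attempt and no reset: what is moved stays moved. The work goes in short steps, Python scripts to look and compute and a shell command to move; the robot and the scene stay as the last step left them, time stands still between calls to the robot, and variables do not carry over. Pictures are saved under pics/ and viewed, at most 14 in all, crops included, and the job is handed in when it is done.

```bash
mkdir -p pics
cat > h.py <<'E'
import numpy as np, cv2
from station import r
def ray(f,p,z):
    K,R,t=map(np.array,(f["K"],f["R"],f["t"])); c=-R.T@t
    d=R.T@np.linalg.inv(K)@np.array([p[0],p[1],1.0]); return c+d*(z-c[2])/d[2]
def proj(f,X):
    q=np.array(f["K"])@(np.array(f["R"])@np.array(X)+np.array(f["t"])); return q[:2]/q[2]
def save(f,n): cv2.imwrite("pics/"+n,cv2.cvtColor(f["pixels"],cv2.COLOR_RGB2BGR))
E
python3 - <<'E'
from h import *
fs={}
for c in("top","side"):
    fs[c]=r.grab_frame(c); save(fs[c],c+"0.png"); f=fs[c]; R=np.array(f["R"]);print(c,-R.T@np.array(f["t"]),R[2])
Z=dict(saucer_mid=.011,pot_mid=.026,trowel_mid=.011,marker_mid=.003,tallpot_mid=.046,fork_mid=.011,stick_mid=.003,coaster=.004,trough=.004,strip=.004)
for n,z in Z.items():
  for c in fs:
    for d in r.place_of(n,c)[:5]:
        print(n,c,round(d["score"],2),np.round(d["position"]),np.round(ray(fs[c],d["position"],z)[:2],3))
print(r.read_state())
E
```

```text
top [ 2.35288125e-01 -6.99967986e-04  1.29448947e+00] [ 0.19131312 -0.01401851 -0.98142894]
side [-0.02300794 -0.99741181  0.72711716] [ 0.37625444  0.77517685 -0.50747753]
saucer_mid top 0.59 [372. 232.] [ 0.448 -0.254]
saucer_mid side 0.87 [319. 281.] [ 0.455 -0.253]
pot_mid top 0.56 [132. 243.] [0.404 0.348]
pot_mid side 0.45 [216. 169.] [0.424 0.369]
pot_mid side 0.16 [309. 216.] [ 0.559 -0.014]
trowel_mid top 0.6 [267. 178.] [0.583 0.017]
trowel_mid top 0.58 [179. 164.] [0.617 0.247]
trowel_mid side 0.76 [280. 178.] [0.601 0.253]
marker_mid top 0.5 [433. 201.] [ 0.535 -0.417]
marker_mid side 0.82 [393. 318.] [ 0.541 -0.417]
tallpot_mid top 0.92 [172. 235.] [0.424 0.247]
tallpot_mid side 0.69 [229. 178.] [0.427 0.254]
fork_mid top 0.6 [132. 243.] [0.407 0.353]
fork_mid side 0.98 [380. 255.] [ 0.645 -0.228]
stick_mid top 0.67 [118. 192.] [0.538 0.401]
stick_mid side 0.48 [239. 162.] [0.531 0.434]
coaster top 0.78 [262. 179.] [0.583 0.03 ]
coaster side 0.69 [228. 180.] [0.446 0.32 ]
coaster side 0.59 [309. 216.] [0.577 0.017]
trough top 0.7 [270. 218.] [0.481 0.006]
trough side 0.9
[... 228 characters left out ...]
588 0.026]
{'clock': 1.1, 'joint_positions': array([ 1.45960448e+00,  3.84703500e-01,  7.86394390e-03, -2.18104609e-05,
       -1.19401810e+00, -2.58590406e-01]), 'qvel': array([ 0.00022953, -0.00087505, -0.00023041,  0.00058417, -0.00063124,
       -0.00065315]), 'effort': array([-6.01649681e-04, -3.92101014e+01,  1.88623309e+01,  4.19096723e+00,
       -3.56349137e-04,  3.03238586e-06]), 'position': array([0.22584891, 0.58271954, 0.23129258]), 'ee_rot': array([ 3.14152818e+00,  3.92252336e-06, -3.69790283e-01]), 'contact_force': array([0.19754853, 0.34548378, 0.43979781]), 'wrist_torque': array([ 0.00572016, -0.00068303,  0.0227302 ]), 'grasp_force': 0.0, 'grip_width': 0.08528907329603555}
```

View pics/top0.png

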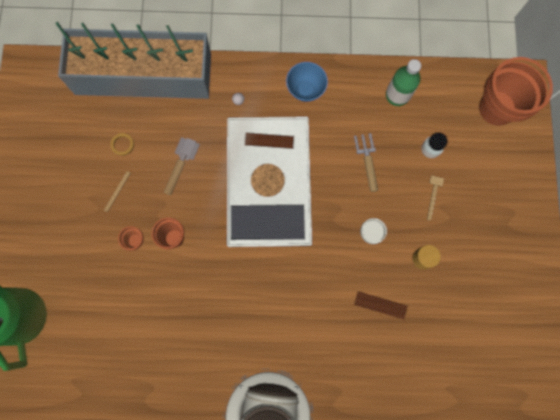

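View pics/side0.png

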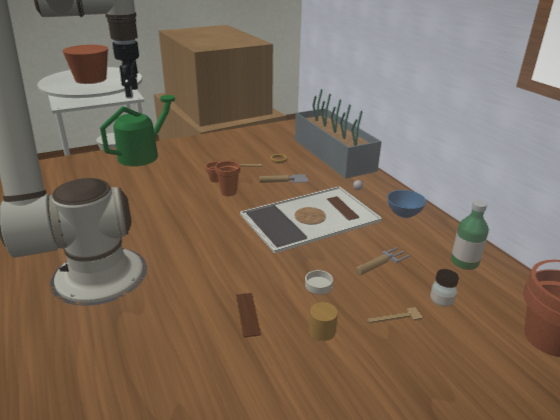

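The strip meant is the one in the tray (top px 269,141; leftmost, y≈0.02). The other, at (381,305), is a decoy. The short pot is at (131,238), next to the tall pot at (169,233). The trowel is at (180,168), the fork at (368,163), the marker at (434,200) and the saucer at (373,231). Next I refine the poses with masks.

```bash
cat > m.py <<'E'
from h import *
def seg(n,c,f,z,k=4,mins=.15):
    out=[]
    for d in r.outline_of(n,c)[:k]:
        if d["score"]<mins: continue
        ys,xs=np.nonzero(d["pixels"])
        if len(xs)<10: continue
        P=np.array([ray(f,(x,y),z)[:2] for x,y in zip(xs,ys)])
        rc=cv2.minAreaRect(P.astype(np.float32)*1000)
        m=P.mean(0); w,v=np.linalg.eigh(np.cov((P-m).T)); a=v[:,1]
        s=(P-m)@a; mid=m+a*(s.max()+s.min())/2; sk=np.mean(s**3)/np.std(s)**3
        print(n,c,round(d["score"],2),"px",round(xs.mean()),round(ys.mean()),"cen",m.round(4),"rect",np.round(rc[0],1),np.round(rc[1],0),"ang",np.degrees(np.arctan2(a[1],a[0])).round(1),"endmid",mid.round(4),"len",round(np.ptp(s),3))
    return out
E
python3 - <<'E'
from m import *
fs={c:r.grab_frame(c) for c in("top","side")}
for n,z in dict(saucer_mid=.015,pot_mid=.03,trowel_mid=.008,marker_mid=.003,coaster=.008,trough=.008,strip=.008,tallpot_mid=.05).items():
  for c in fs: seg(n,c,fs[c],z,3)
E
```

```text
saucer_mid top 0.72 px 373 231 cen [ 0.451  -0.2559] rect [ 451.7 -255.5] [64. 65.] ang 125.1 endmid [ 0.4512 -0.2562] len 0.068
saucer_mid top 0.24 px 180 162 cen [0.6211 0.2422] rect [608.  246.6] [ 52. 158.] ang 160.1 endmid [0.6081 0.2469] len 0.158
saucer_mid side 0.76 px 318 282 cen [ 0.4485 -0.2601] rect [ 448.7 -260.6] [83. 63.] ang 58.6 endmid [ 0.4484 -0.2602] len 0.084
saucer_mid side 0.72 px 310 215 cen [0.5725 0.0045] rect [573.7   5.8] [85. 90.] ang 65.4 endmid [0.5728 0.005 ] len 0.092
pot_mid top 0.86 px 130 238 cen [0.4159 0.3529] rect [416.1 352.9] [62. 59.] ang -135.4 endmid [0.4159 0.353 ] len 0.062
pot_mid top 0.5 px 167 233 cen [0.4306 0.2616] rect [431. 262.] [81. 80.] ang 50.3 endmid [0.4303 0.2612] len 0.085
pot_mid top 0.42 px 433 193 cen [ 0.5489 -0.4095] rect [ 537.7 -412.5] [ 31. 111.] ang 166.9 endmid [ 0.5383 -0.407 ] len 0.112
pot_mid side 0.59 px 211 172 cen [0.4021 0.3537] rect [399.2 352.7] [148.  40.] ang 75.4 endmid [0.4016 0.3517] len 0.149
trowel_mid top 0.68 px 181 161 cen [0.6261 0.2427] rect [612.6 250.6] [ 56. 159.] ang 160.4 endmid [0.6114 
[... 1418 characters left out ...]
] rect [ 452.2 -257.1] [64. 66.] ang 129.5 endmid [ 0.4524 -0.2572] len 0.068
strip side 0.74 px 248 315 cen [ 0.262  -0.2839] rect [ 263.  -280.2] [132.  35.] ang 74.9 endmid [ 0.2629 -0.2802] len 0.132
strip side 0.66 px 342 208 cen [0.6852 0.0135] rect [684.5  15.3] [136.  40.] ang 86.1 endmid [0.6854 0.0152] len 0.136
tallpot_mid top 0.6 px 167 233 cen [0.4279 0.2579] rect [427.3 257.2] [80. 75.] ang 60.6 endmid [0.4272 0.2566] len 0.08
tallpot_mid side 0.57 px 228 176 cen [0.4257 0.2641] rect [424.9 258.1] [231.  79.] ang 70.4 endmid [0.4237 0.2585] len 0.231
tallpot_mid side 0.36 px 276 226 cen [ 0.4385 -0.0518] rect [438.8 -46.6] [ 90. 186.] ang 91.2 endmid [ 0.4384 -0.0464] len 0.187
```

```bash
cat > go.py <<'E'
import sys
from h import *
from scipy.spatial.transform import Rotation as Ro
# go.py x y z yawdeg : tool-frame shift (row units) from present pose, assuming turn done LAST ; and if turn done first
x,y,z,yw=map(float,sys.argv[1:]); s=r.read_state()
p=s["position"]; R0=Ro.from_euler("xyz",s["ee_rot"]); R1=Ro.from_euler("xyz",[np.pi,0,np.radians(yw)])
d=np.array([x,y,z])-p
print("t",s["clock"],"p",p.round(4),"rpy",np.round(np.degrees(s["ee_rot"]),1))
print("shift before turn",(R0.inv().apply(d)/.03).round(2),"after turn",(R1.inv().apply(d)/.03).round(2),"turn",(np.degrees((R0.inv()*R1).as_rotvec())/4).round(2))
E
python3 go.py .606 .252 .12 -20.5
```

```text
t 2.0 p [0.2258 0.5827 0.2313] rpy [180.    0.  -21.2]
shift before turn [15.8   5.7   3.71] after turn [15.73  5.89  3.71] turn [ 0.    0.   -0.17]
```

```bash
python3 -m jog '[{"linear":[0.99,0.36,0.2],"turn":[0,0,0],"gripper":-0.3},{"linear":[0.99,0.36,0.2],"turn":[0,0,0],"gripper":-0.3},{"linear":[0.99,0.36,0.2],"turn":[0,0,0],"gripper":-0.3},{"linear":[0.99,0.36,0.2],"turn":[0,0,0],"gripper":-0.3},{"linear":[0.99,0.36,0.2],"turn":[0,0,0],"gripper":-0.3},{"linear":[0.99,0.36,0.2],"turn":[0,0,0],"gripper":-0.3},{"linear":[0.99,0.36,0.2],"turn":[0,0,0],"gripper":-0.3},{"linear":[0.99,0.36,0.2],"turn":[0,0,0],"gripper":-0.3}]'
python3 -m jog '[{"linear":[0.99,0.36,0.27],"turn":[0,0,0],"gripper":-0.3},{"linear":[0.99,0.36,0.27],"turn":[0,0,0],"gripper":-0.3},{"linear":[0.99,0.36,0.27],"turn":[0,0,0],"gripper":-0.3},{"linear":[0.99,0.36,0.27],"turn":[0,0,0],"gripper":-0.3},{"linear":[0.99,0.36,0.27],"turn":[0,0,0],"gripper":-0.3},{"linear":[0.99,0.36,0.27],"turn":[0,0,0],"gripper":-0.3},{"linear":[0.99,0.36,0.27],"turn":[0,0,0],"gripper":-0.3},{"linear":[0.9,0.36,0.2],"turn":[0,0,0],"gripper":-0.3},{"linear":[0,0,0],"turn":[0,0,0],"gripper":-0.3},{"linear":[0,0,0],"turn":[0,0,0],"gripper":-0.3}]'
python3 - <<'E'
from m import *
f=r.grab_frame("side"); save(f,"s1.png"); print(r.read_state()["grip_width"])
cv2.imwrite("pics/s1c.png",cv2.resize(cv2.cvtColor(f["pixels"][80:280,180:380],cv2.COLOR_RGB2BGR),(600,600),interpolation=3))
seg("trowel_mid","side",f,.008,2)
print(proj(f,[.606,.252,.12]),proj(f,[.606,.252,.011]))
E
python3 go.py .606 .252 .004 -20.5
```

```text
clock: 2.8
position: [0.4171, 0.4154, 0.1833]
ee_rot: [-3.141, -0.0, -0.37]
contact_force: [0.6, 0.3, 0.3]
grip_width: 0.0554
grasp_force: 0.0
clock: 3.8
position: [0.6042, 0.2502, 0.1202]
ee_rot: [3.141, 0.0, -0.371]
contact_force: [-0.0, -0.7, -0.5]
grip_width: 0.0556
grasp_force: 0.0
0.05578292263761454
trowel_mid side 0.88 px 285 179 cen [0.6162 0.2483] rect [611.2 251.6] [ 64. 149.] ang 157.5 endmid [0.6106 0.2506] len 0.15
[282.10646611 146.83682026] [281.49900605 177.8596247 ]
t 3.9 p [0.6037 0.2514 0.1209] rpy [-180.    -0.   -21.2]
shift before turn [ 0.06 -0.05  3.9 ] after turn [ 0.07 -0.05  3.9 ] turn [-0.   -0.   -0.16]
```

View pics/s1c.png

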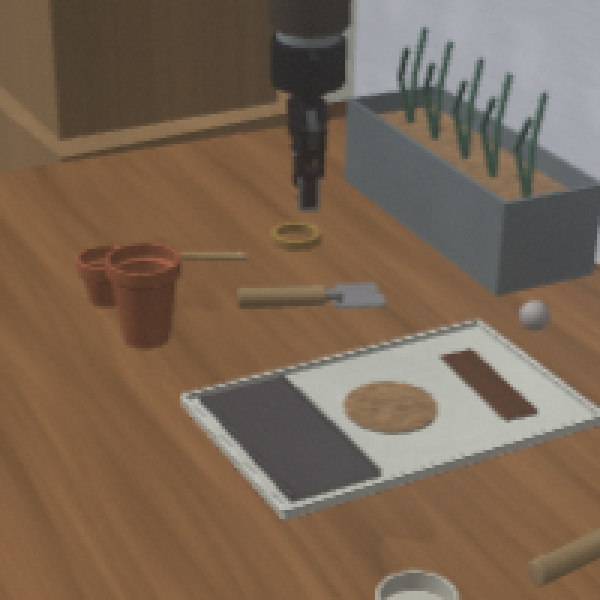

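The gripper tip is at px (283,148), matching the projection, and is straight above the trowel handle at (283,178). I descend and grip.

```bash
python3 -m jog '[{"linear":[0,0,0.8],"turn":[0,0,0],"gripper":-0.3},{"linear":[0,0,0.8],"turn":[0,0,0],"gripper":-0.3},{"linear":[0,0,0.8],"turn":[0,0,0],"gripper":-0.3},{"linear":[0,0,0.8],"turn":[0,0,0],"gripper":-0.3},{"linear":[0,0,0.4],"turn":[0,0,0],"gripper":-0.3},{"linear":[0,0,0.3],"turn":[0,0,0],"gripper":-0.3},{"linear":[0,0,0],"turn":[0,0,0],"gripper":1},{"linear":[0,0,0],"turn":[0,0,0],"gripper":1},{"linear":[0,0,0],"turn":[0,0,0],"gripper":1},{"linear":[0,0,0],"turn":[0,0,0],"gripper":1},{"linear":[0,0,0],"turn":[0,0,0],"gripper":1},{"linear":[0,0,0],"turn":[0,0,0],"gripper":1}]'
python3 -m jog '[{"linear":[0,0,-0.3],"turn":[0,0,0],"gripper":1},{"linear":[0,0,-0.8],"turn":[0,0,0],"gripper":1},{"linear":[0,0,-0.8],"turn":[0,0,0],"gripper":1},{"linear":[0,0,-0.8],"turn":[0,0,0],"gripper":1},{"linear":[0,0,0],"turn":[0,0,0],"gripper":1}]'
python3 go.py .469 .018 .12 -90
```

```text
clock: 5.1
position: [0.6047, 0.2514, 0.0051]
ee_rot: [-3.14, -0.002, -0.369]
contact_force: [-1.2, 1.6, 6.2]
grip_width: 0.0197
grasp_force: 59.4
clock: 5.6
position: [0.6061, 0.2518, 0.0886]
ee_rot: [-3.136, -0.005, -0.369]
contact_force: [0.9, 0.2, -1.0]
grip_width: 0.0195
grasp_force: 59.0
t 5.6 p [0.6061 0.2518 0.0886] rpy [-179.7   -0.3  -21.2]
shift before turn [-1.44  8.91 -1.1 ] after turn [ 7.79  4.57 -1.05] turn [-1.100e-01 -1.000e-02  1.721e+01]
```

```bash
python3 -m jog '[{"linear":[-0.16,0.99,0],"turn":[0,0,0],"gripper":1},{"linear":[-0.16,0.99,0],"turn":[0,0,0],"gripper":1},{"linear":[-0.16,0.99,0],"turn":[0,0,0],"gripper":1},{"linear":[-0.16,0.99,0],"turn":[0,0,0],"gripper":1},{"linear":[-0.16,0.99,0],"turn":[0,0,0],"gripper":1},{"linear":[-0.16,0.99,0],"turn":[0,0,0],"gripper":1},{"linear":[-0.16,0.99,0],"turn":[0,0,0],"gripper":1},{"linear":[-0.16,0.99,0],"turn":[0,0,0],"gripper":1},{"linear":[-0.16,0.99,0],"turn":[0,0,0],"gripper":1}]'
python3 -m jog '[{"linear":[0,0,0],"turn":[0,0,1],"gripper":1},{"linear":[0,0,0],"turn":[0,0,1],"gripper":1},{"linear":[0,0,0],"turn":[0,0,1],"gripper":1},{"linear":[0,0,0],"turn":[0,0,1],"gripper":1},{"linear":[0,0,0],"turn":[0,0,1],"gripper":1},{"linear":[0,0,0],"turn":[0,0,1],"gripper":1},{"linear":[0,0,0],"turn":[0,0,1],"gripper":1},{"linear":[0,0,0],"turn":[0,0,1],"gripper":1},{"linear":[0,0,0],"turn":[0,0,1],"gripper":1}]'
python3 -m jog '[{"linear":[0,0,0],"turn":[0,0,1],"gripper":1},{"linear":[0,0,0],"turn":[0,0,1],"gripper":1},{"linear":[0,0,0],"turn":[0,0,1],"gripper":1},{"linear":[0,0,0],"turn":[0,0,1],"gripper":1},{"linear":[0,0,0],"turn":[0,0,1],"gripper":1},{"linear":[0,0,0],"turn":[0,0,1],"gripper":1},{"linear":[0,0,0],"turn":[0,0,1],"gripper":1},{"linear":[0,0,0],"turn":[0,0,1],"gripper":1},{"linear":[0,0,0],"turn":[0,0,0.2],"gripper":1},{"linear":[0,0,0],"turn":[0,0,0],"gripper":1},{"linear":[0,0,0],"turn":[0,0,0],"gripper":1}]'
python3 - <<'E'
from h import *
f=r.grab_frame("side"); cv2.imwrite("pics/s2c.png",cv2.resize(cv2.cvtColor(f["pixels"][80:280,180:380],cv2.COLOR_RGB2BGR),(600,600),interpolation=3))
E
python3 go.py .469 .018 .0125 -90
```

```text
clock: 6.5
position: [0.4655, 0.0159, 0.0838]
ee_rot: [3.141, 0.002, -0.37]
contact_force: [-0.1, -0.4, -1.9]
grip_width: 0.0197
grasp_force: 59.0
clock: 7.4
position: [0.4662, 0.0169, 0.0838]
ee_rot: [3.14, 0.001, -1.002]
contact_force: [0.3, -0.3, -1.2]
grip_width: 0.0197
grasp_force: 59.1
clock: 8.5
position: [0.4668, 0.0171, 0.0843]
ee_rot: [3.141, -0.0, -1.57]
contact_force: [0.2, -1.5, -1.1]
grip_width: 0.0196
grasp_force: 59.0
t 8.55 p [0.4669 0.0172 0.0844] rpy [180.   -0.  -89.9]
shift before turn [-0.03 -0.07  2.4 ] after turn [-0.03 -0.07  2.4 ] turn [ 0.01 -0.    0.01]
```

View pics/s2c.png

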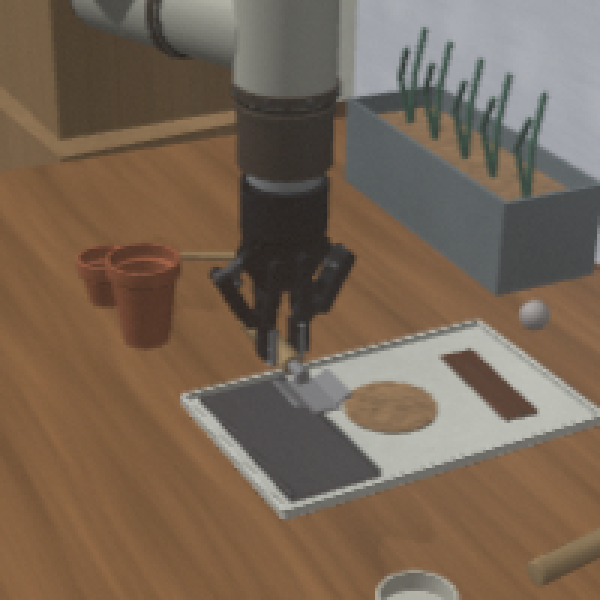

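```bash
python3 -m jog '[{"linear":[0,-0.07,0.8],"turn":[0,0,0],"gripper":1},{"linear":[0,0,0.8],"turn":[0,0,0],"gripper":1},{"linear":[0,0,0.5],"turn":[0,0,0],"gripper":1},{"linear":[0,0,0.2],"turn":[0,0,0],"gripper":1},{"linear":[0,0,0.1],"turn":[0,0,0],"gripper":1},{"linear":[0,0,0],"turn":[0,0,0],"gripper":1},{"linear":[0,0,0],"turn":[0,0,0],"gripper":0.1},{"linear":[0,0,0],"turn":[0,0,0],"gripper":0.1},{"linear":[0,0,0],"turn":[0,0,0],"gripper":0.1},{"linear":[0,0,0],"turn":[0,0,0],"gripper":0.1}]'
python3 -m jog '[{"linear":[0,0,-0.5],"turn":[0,0,0],"gripper":0.1},{"linear":[0,0,-0.8],"turn":[0,0,0],"gripper":0.1},{"linear":[0,0,-1],"turn":[0,0,0],"gripper":-1},{"linear":[0,0,-1],"turn":[0,0,0],"gripper":-1},{"linear":[0,0,0],"turn":[0,0,0],"gripper":-1}]'
python3 go.py .450 -.257 .09 -90
```

```text
clock: 9.55
position: [0.4694, 0.0173, 0.013]
ee_rot: [-3.141, 0.0, -1.57]
contact_force: [-0.4, -0.3, 0.9]
grip_width: 0.0383
grasp_force: 0.0
clock: 10.05
position: [0.472, 0.0181, 0.1157]
ee_rot: [-3.132, 0.003, -1.57]
contact_force: [-0.2, -0.9, -0.5]
grip_width: 0.0795
grasp_force: 0.0
t 10.05 p [0.472  0.0181 0.1157] rpy [-179.5    0.2  -89.9]
shift before turn [9.17 0.75 0.83] after turn [9.17 0.73 0.86] turn [-0.13  0.04  0.02]
```

```bash
python3 -m jog '[{"linear":[0.92,0.07,0.05],"turn":[0,0,0],"gripper":-1},{"linear":[0.92,0.07,0.05],"turn":[0,0,0],"gripper":-1},{"linear":[0.92,0.07,0.05],"turn":[0,0,0],"gripper":-1},{"linear":[0.92,0.07,0.05],"turn":[0,0,0],"gripper":-1},{"linear":[0.92,0.07,0.05],"turn":[0,0,0],"gripper":-1},{"linear":[0.92,0.07,0.05],"turn":[0,0,0],"gripper":-1},{"linear":[0.92,0.07,0.05],"turn":[0,0,0],"gripper":-1},{"linear":[0.92,0.07,0.05],"turn":[0,0,0],"gripper":-1},{"linear":[0.92,0.07,0.05],"turn":[0,0,0],"gripper":-1},{"linear":[0.9,0.07,0.05],"turn":[0,0,0],"gripper":-1},{"linear":[0,0,0],"turn":[0,0,0],"gripper":-1},{"linear":[0,0,0],"turn":[0,0,0],"gripper":-1}]'
python3 - <<'E'
from m import *
f=r.grab_frame("side"); seg("saucer_mid","side",f,.015,2);seg("trowel_mid","side",f,.018,2);seg("trough","side",f,.008,1)
im=np.vstack([cv2.resize(f["pixels"][130:270,220:420],(600,420),interpolation=3)]); cv2.imwrite("pics/s3c.png",cv2.cvtColor(cv2.resize(f["pixels"][130:330,220:420],(600,600),interpolation=3),cv2.COLOR_RGB2BGR))
g=r.grab_frame("top"); seg("trowel_mid","top",g,.015,2); seg("saucer_mid","top",g,.018,2)
E
python3 go.py .450 -.257 0 -90
```

```text
clock: 11.25
position: [0.4476, -0.2584, 0.096]
ee_rot: [3.14, 0.001, -1.572]
contact_force: [-0.6, 0.1, -0.9]
grip_width: 0.0849
grasp_force: 0.0
saucer_mid side 0.95 px 318 282 cen [ 0.4487 -0.2592] rect [ 449.8 -261.1] [90. 65.] ang 54.5 endmid [ 0.4484 -0.2597] len 0.091
trowel_mid side 0.78 px 276 224 cen [ 0.4644 -0.0018] rect [469.3   8.9] [187.  46.] ang 84.9 endmid [0.4654 0.0094] len 0.187
trough side 0.86 px 270 225 cen [0.4559 0.0183] rect [466.2  11. ] [ 95. 199.] ang 80.7 endmid [0.4552 0.0142] len 0.209
trowel_mid top 0.93 px 272 221 cen [0.4713 0.0008] rect [469.8  14.7] [ 47. 155.] ang 91.8 endmid [0.4709 0.0147] len 0.156
saucer_mid top 0.89 px 370 231 cen [ 0.4494 -0.2482] rect [ 451.2 -247.2] [48. 65.] ang -173.8 endmid [ 0.4504 -0.2481] len 0.064
t 11.6 p [ 0.4484 -0.2575  0.0968] rpy [-180.    -0.   -89.9]
shift before turn [-0.02 -0.05  3.23] after turn [-0.02 -0.05  3.23] turn [-0.   -0.    0.02]
```

View pics/s3c.png

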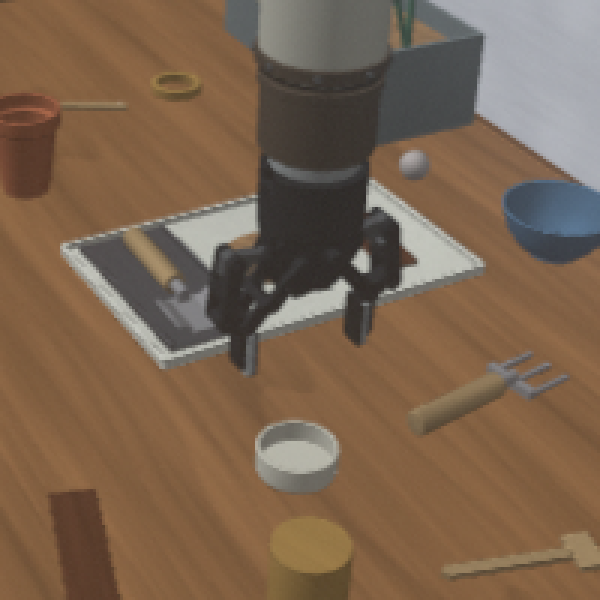

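The trowel lies right way up in the trough. The saucer, at px (318,282), is between the open fingers. Now I descend and grip it.

```bash
python3 -m jog '[{"linear":[0,-0.05,0.9],"turn":[0,0,0],"gripper":-1},{"linear":[0,0,0.9],"turn":[0,0,0],"gripper":-1},{"linear":[0,0,0.7],"turn":[0,0,0],"gripper":-1},{"linear":[0,0,0.4],"turn":[0,0,0],"gripper":-1},{"linear":[0,0,0.25],"turn":[0,0,0],"gripper":-1},{"linear":[0,0,0],"turn":[0,0,0],"gripper":-1},{"linear":[0,0,0],"turn":[0,0,0],"gripper":1},{"linear":[0,0,0],"turn":[0,0,0],"gripper":1},{"linear":[0,0,0],"turn":[0,0,0],"gripper":1},{"linear":[0,0,0],"turn":[0,0,0],"gripper":1},{"linear":[0,0,0],"turn":[0,0,0],"gripper":1}]'
python3 -m jog '[{"linear":[0,0,-0.3],"turn":[0,0,0],"gripper":1},{"linear":[0,0,-0.7],"turn":[0,0,0],"gripper":1},{"linear":[0,0,-0.8],"turn":[0,0,0],"gripper":1},{"linear":[0,0,-0.8],"turn":[0,0,0],"gripper":1},{"linear":[0,0,0],"turn":[0,0,0],"gripper":1}]'
python3 go.py .580 .0155 .08 -90
```

```text
clock: 12.7
position: [0.4509, -0.2585, 0.0037]
ee_rot: [-3.139, -0.001, -1.57]
contact_force: [0.0, 0.7, 5.8]
grip_width: 0.0609
grasp_force: 65.7
clock: 13.2
position: [0.452, -0.2589, 0.0839]
ee_rot: [-3.134, -0.002, -1.57]
contact_force: [1.0, 1.0, 0.0]
grip_width: 0.061
grasp_force: 65.2
t 13.2 p [ 0.452  -0.2589  0.0839] rpy [-1.796e+02 -1.000e-01 -9.000e+01]
shift before turn [-9.14 -4.27  0.14] after turn [-9.15 -4.27  0.13] turn [-0.11 -0.03  0.01]
```

```bash
python3 -m jog '[{"linear":[-0.83,-0.39,0],"turn":[0,0,0],"gripper":1},{"linear":[-0.83,-0.39,0],"turn":[0,0,0],"gripper":1},{"linear":[-0.83,-0.39,0],"turn":[0,0,0],"gripper":1},{"linear":[-0.83,-0.39,0],"turn":[0,0,0],"gripper":1},{"linear":[-0.83,-0.39,0],"turn":[0,0,0],"gripper":1},{"linear":[-0.83,-0.39,0],"turn":[0,0,0],"gripper":1},{"linear":[-0.83,-0.39,0],"turn":[0,0,0],"gripper":1},{"linear":[-0.83,-0.39,0],"turn":[0,0,0],"gripper":1},{"linear":[-0.83,-0.39,0],"turn":[0,0,0],"gripper":1},{"linear":[-0.83,-0.39,0],"turn":[0,0,0],"gripper":1},{"linear":[-0.83,-0.39,0],"turn":[0,0,0],"gripper":1},{"linear":[0,0,0],"turn":[0,0,0],"gripper":1}]'
python3 -m jog '[{"linear":[0,0,0],"turn":[0,0,0],"gripper":1},{"linear":[0,0,0],"turn":[0,0,0],"gripper":1}]'
python3 go.py .580 .0155 .0125 -90
```

```text
clock: 14.4
position: [0.5795, 0.0183, 0.0796]
ee_rot: [-3.141, 0.0, -1.567]
contact_force: [-0.3, 0.4, -0.9]
grip_width: 0.0608
grasp_force: 65.1
clock: 14.6
position: [0.5774, 0.0151, 0.0796]
ee_rot: [3.14, -0.0, -1.571]
contact_force: [-0.2, 0.4, -0.4]
grip_width: 0.0603
grasp_force: 65.1
t 14.6 p [0.5774 0.0151 0.0796] rpy [179.9  -0.  -90. ]
shift before turn [-0.01 -0.09  2.24] after turn [-0.01 -0.09  2.24] turn [ 0.02 -0.   -0.01]
```

```bash
python3 -m jog '[{"linear":[0,-0.09,0.7],"turn":[0,0,0],"gripper":1},{"linear":[0,0,0.7],"turn":[0,0,0],"gripper":1},{"linear":[0,0,0.5],"turn":[0,0,0],"gripper":1},{"linear":[0,0,0.2],"turn":[0,0,0],"gripper":1},{"linear":[0,0,0.13],"turn":[0,0,0],"gripper":1},{"linear":[0,0,0],"turn":[0,0,0],"gripper":1},{"linear":[0,0,0],"turn":[0,0,0],"gripper":1}]'
python3 -m jog '[{"linear":[0,0,0],"turn":[0,0,0],"gripper":-0.8},{"linear":[0,0,0],"turn":[0,0,0],"gripper":-0.8},{"linear":[0,0,0],"turn":[0,0,0],"gripper":-0.8},{"linear":[0,0,0],"turn":[0,0,0],"gripper":-0.8},{"linear":[0,0,-0.4],"turn":[0,0,0],"gripper":-0.8},{"linear":[0,0,-0.8],"turn":[0,0,0],"gripper":-0.8},{"linear":[0,0,-1],"turn":[0,0,0],"gripper":-1},{"linear":[0,0,-1],"turn":[0,0,0],"gripper":-1},{"linear":[0,0,-1],"turn":[0,0,0],"gripper":-1},{"linear":[0,0,0],"turn":[0,0,0],"gripper":-1}]'
python3 go.py .413 .349 .15 -90
```

```text
clock: 15.3
position: [0.5816, 0.0157, 0.014]
ee_rot: [-3.14, 0.0, -1.571]
contact_force: [-0.3, -0.1, -0.5]
grip_width: 0.061
grasp_force: 65.2
clock: 16.3
position: [0.5842, 0.0163, 0.1452]
ee_rot: [-3.131, 0.002, -1.569]
contact_force: [0.4, 0.4, 1.4]
grip_width: 0.0854
grasp_force: 0.0
t 16.3 p [0.5842 0.0163 0.1452] rpy [-1.794e+02  1.000e-01 -8.990e+01]
shift before turn [-11.1    5.69  -0.2 ] after turn [-11.09   5.71  -0.16] turn [-0.16  0.03  0.02]
```

```bash
python3 -m jog '[{"linear":[-0.925,0.475,0],"turn":[0,0,0],"gripper":-1},{"linear":[-0.925,0.475,0],"turn":[0,0,0],"gripper":-1},{"linear":[-0.925,0.475,0],"turn":[0,0,0],"gripper":-1},{"linear":[-0.925,0.475,0],"turn":[0,0,0],"gripper":-1},{"linear":[-0.925,0.475,0],"turn":[0,0,0],"gripper":-1},{"linear":[-0.925,0.475,0],"turn":[0,0,0],"gripper":-1},{"linear":[-0.925,0.475,0],"turn":[0,0,0],"gripper":-1},{"linear":[-0.925,0.475,0],"turn":[0,0,0],"gripper":-1},{"linear":[-0.925,0.475,0],"turn":[0,0,0],"gripper":-1},{"linear":[-0.925,0.475,0],"turn":[0,0,0],"gripper":-1},{"linear":[-0.925,0.475,0],"turn":[0,0,0],"gripper":-1},{"linear":[-0.925,0.475,0],"turn":[0,0,0],"gripper":-1}]'
python3 -m jog '[{"linear":[0,0,0],"turn":[0,0,0],"gripper":-1},{"linear":[0,0,0],"turn":[0,0,0],"gripper":-1}]'
python3 - <<'E'
from m import *
f=r.grab_frame("side"); seg("saucer_mid","side",f,.02,1); seg("pot_mid","side",f,.04,3)
cv2.imwrite("pics/s4c.png",cv2.cvtColor(cv2.resize(f["pixels"][80:280,160:360],(600,600),interpolation=3),cv2.COLOR_RGB2BGR))
g=r.grab_frame("top"); seg("saucer_mid","top",g,.024,1);seg("coaster","top",g,.008,1);seg("pot_mid","top",g,.048,3)
save(g,"t4.png")
E
python3 go.py .413 .349 .024 -90
```

```text
clock: 17.5
position: [0.4091, 0.3496, 0.1395]
ee_rot: [3.142, -0.0, -1.57]
contact_force: [0.4, 0.6, -0.6]
grip_width: 0.0852
grasp_force: 0.0
clock: 17.7
position: [0.4095, 0.3489, 0.1392]
ee_rot: [3.141, -0.0, -1.569]
contact_force: [0.3, -0.5, 0.3]
grip_width: 0.0856
grasp_force: 0.0
saucer_mid side 0.62 px 310 211 cen [0.5797 0.0185] rect [580.4  19.4] [89. 55.] ang 64.1 endmid [0.5801 0.0195] len 0.088
pot_mid side 0.45 px 212 172 cen [0.3961 0.3303] rect [395.1 331.6] [146.  35.] ang 76.7 endmid [0.3963 0.3311] len 0.146
saucer_mid top 0.6 px 266 178 cen [0.5806 0.0179] rect [580.5  18.9] [64. 57.] ang -178.8 endmid [0.5805 0.0179] len 0.064
pot_mid top 0.59 px 130 238 cen [0.4131 0.348 ] rect [413.5 347.9] [60. 59.] ang 52.3 endmid [0.4132 0.3481] len 0.062
t 18.05 p [0.4104 0.3481 0.1393] rpy [180.   -0.  -90.1]
shift before turn [-0.03 -0.09  3.84] after turn [-0.03 -0.09  3.84] turn [ 0.   -0.   -0.01]
```

View pics/s4c.png

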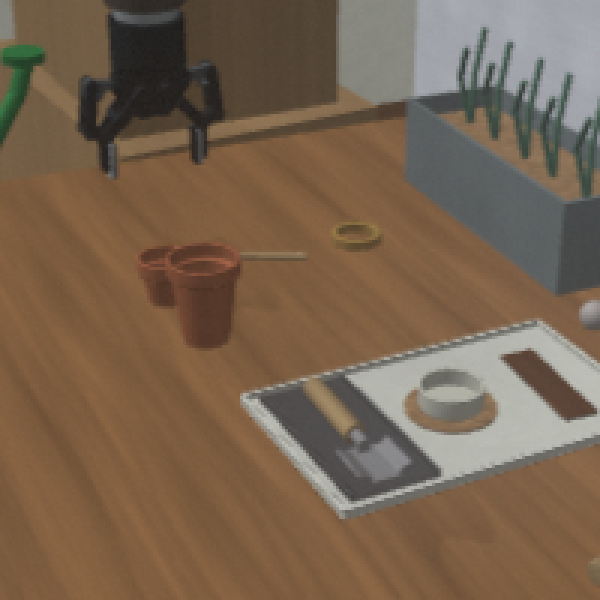

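View pics/t4.png

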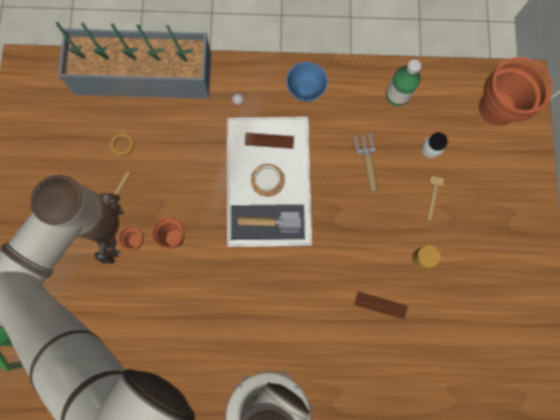

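```bash
python3 -m jog '[{"linear":[0,-0.09,0.9],"turn":[0,0,0],"gripper":-1},{"linear":[0,0,0.9],"turn":[0,0,0],"gripper":-1},{"linear":[0,0,0.9],"turn":[0,0,0],"gripper":-1},{"linear":[0,0,0.7],"turn":[0,0,0],"gripper":-1},{"linear":[0,0,0.45],"turn":[0,0,0],"gripper":-1},{"linear":[0,0,0],"turn":[0,0,0],"gripper":-1},{"linear":[0,0,0],"turn":[0,0,0],"gripper":1},{"linear":[0,0,0],"turn":[0,0,0],"gripper":1},{"linear":[0,0,0],"turn":[0,0,0],"gripper":1},{"linear":[0,0,0],"turn":[0,0,0],"gripper":1},{"linear":[0,0,0],"turn":[0,0,0],"gripper":1}]'
python3 -m jog '[{"linear":[0,0,-0.3],"turn":[0,0,0],"gripper":1},{"linear":[0,0,-0.8],"turn":[0,0,0],"gripper":1},{"linear":[0,0,-0.9],"turn":[0,0,0],"gripper":1},{"linear":[0,0,-0.9],"turn":[0,0,0],"gripper":1},{"linear":[0,0,-0.9],"turn":[0,0,0],"gripper":1},{"linear":[0,0,-0.5],"turn":[0,0,0],"gripper":1},{"linear":[0,0,0],"turn":[0,0,0],"gripper":1}]'
python3 go.py .5805 .0165 .15 -90
```

```text
clock: 19.15
position: [0.4134, 0.3496, 0.0252]
ee_rot: [-3.14, 0.002, -1.57]
contact_force: [-0.4, 0.3, 5.8]
grip_width: 0.0573
grasp_force: 64.7
clock: 19.85
position: [0.4134, 0.3497, 0.1555]
ee_rot: [-3.138, 0.005, -1.57]
contact_force: [0.5, 0.5, -2.0]
grip_width: 0.0574
grasp_force: 64.2
t 19.85 p [0.4134 0.3497 0.1555] rpy [-179.8    0.3  -90. ]
shift before turn [11.11 -5.56  0.15] after turn [11.11 -5.57  0.18] turn [-0.05  0.07  0.01]
```

```bash
python3 -m jog '[{"linear":[0.926,-0.464,0],"turn":[0,0,0],"gripper":1},{"linear":[0.926,-0.464,0],"turn":[0,0,0],"gripper":1},{"linear":[0.926,-0.464,0],"turn":[0,0,0],"gripper":1},{"linear":[0.926,-0.464,0],"turn":[0,0,0],"gripper":1},{"linear":[0.926,-0.464,0],"turn":[0,0,0],"gripper":1},{"linear":[0.926,-0.464,0],"turn":[0,0,0],"gripper":1},{"linear":[0.926,-0.464,0],"turn":[0,0,0],"gripper":1},{"linear":[0.926,-0.464,0],"turn":[0,0,0],"gripper":1},{"linear":[0.926,-0.464,0],"turn":[0,0,0],"gripper":1},{"linear":[0.926,-0.464,0],"turn":[0,0,0],"gripper":1},{"linear":[0.926,-0.464,0],"turn":[0,0,0],"gripper":1},{"linear":[0.926,-0.464,0],"turn":[0,0,0],"gripper":1}]'
python3 -m jog '[{"linear":[0,0,0.9],"turn":[0,0,0],"gripper":1},{"linear":[0,0,0.9],"turn":[0,0,0],"gripper":1},{"linear":[0,0,0],"turn":[0,0,0],"gripper":1},{"linear":[0,0,0],"turn":[0,0,0],"gripper":1},{"linear":[0,0,0],"turn":[0,0,0],"gripper":1}]'
python3 - <<'E'
from m import *
f=r.grab_frame("side")
cv2.imwrite("pics/s5c.png",cv2.cvtColor(cv2.resize(f["pixels"][100:300,210:410],(600,600),interpolation=3),cv2.COLOR_RGB2BGR))
E
python3 go.py .5805 .0165 .0385 -90
```

```text
clock: 21.05
position: [0.5792, 0.0141, 0.1511]
ee_rot: [3.139, -0.0, -1.571]
contact_force: [-0.2, -0.4, -1.6]
grip_width: 0.0571
grasp_force: 64.2
clock: 21.55
position: [0.5806, 0.0158, 0.0998]
ee_rot: [-3.14, 0.0, -1.57]
contact_force: [0.0, 0.1, -0.3]
grip_width: 0.0576
grasp_force: 64.3
t 21.6 p [0.5807 0.0159 0.1001] rpy [-179.9    0.   -89.9]
shift before turn [-0.02  0.01  2.05] after turn [-0.02  0.01  2.05] turn [-0.04  0.01  0.01]
```

View pics/s5c.png

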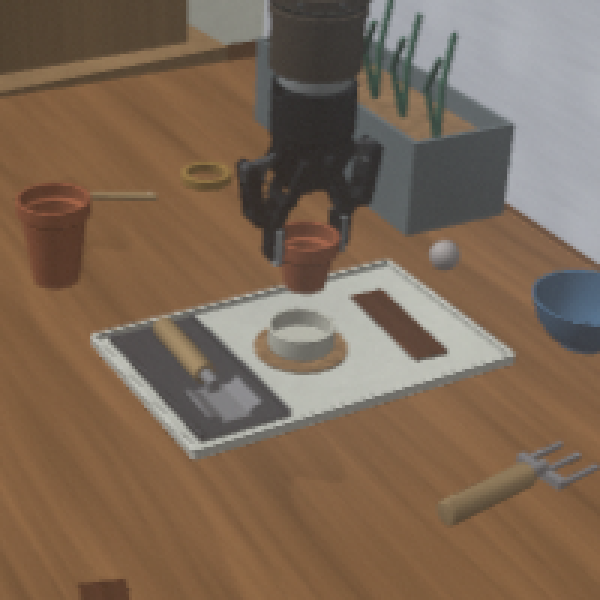

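The pot hangs upright above the saucer (zoomed px 307,262 over 302,333). I lower it.

```bash
python3 -m jog '[{"linear":[0,0,0.6],"turn":[0,0,0],"gripper":1},{"linear":[0,0,0.6],"turn":[0,0,0],"gripper":1},{"linear":[0,0,0.5],"turn":[0,0,0],"gripper":1},{"linear":[0,0,0.2],"turn":[0,0,0],"gripper":1},{"linear":[0,0,0.15],"turn":[0,0,0],"gripper":1},{"linear":[0,0,0.03],"turn":[0,0,0],"gripper":1},{"linear":[0,0,0],"turn":[0,0,0],"gripper":1}]'
python3 go.py .5805 .0165 .0385 -90
```

```text
clock: 22.3
position: [0.5805, 0.0156, 0.0373]
ee_rot: [-3.14, 0.0, -1.57]
contact_force: [0.0, -0.9, 0.4]
grip_width: 0.0569
grasp_force: 64.5
t 22.3 p [0.5805 0.0156 0.0373] rpy [-179.9    0.   -90. ]
shift before turn [-0.03 -0.   -0.04] after turn [-0.03 -0.   -0.04] turn [-0.03  0.01  0.01]
```

```bash
python3 -m jog '[{"linear":[0,0,0],"turn":[0,0,0],"gripper":-1},{"linear":[0,0,0],"turn":[0,0,0],"gripper":-1},{"linear":[0,0,0],"turn":[0,0,0],"gripper":-1},{"linear":[0,0,0],"turn":[0,0,0],"gripper":-1},{"linear":[0,0,-0.4],"turn":[0,0,0],"gripper":-1},{"linear":[0,0,-0.8],"turn":[0,0,0],"gripper":-1},{"linear":[0,0,-0.9],"turn":[0,0,0],"gripper":-1},{"linear":[0,0,-0.9],"turn":[0,0,0],"gripper":-1},{"linear":[0,0,-0.5],"turn":[0,0,0],"gripper":-1},{"linear":[0,0,0],"turn":[0,0,0],"gripper":-0.2}]'
python3 go.py .5567 -.4184 .1 -11.7
```

```text
clock: 23.3
position: [0.5816, 0.0157, 0.145]
ee_rot: [-3.135, 0.001, -1.57]
contact_force: [0.7, -0.6, 0.0]
grip_width: 0.0735
grasp_force: 0.0
t 23.3 p [0.5816 0.0157 0.145 ] rpy [-1.796e+02  1.000e-01 -9.000e+01]
shift before turn [14.47  0.85  1.47] after turn [ 2.12 14.34  1.5 ] turn [ -0.1   -0.05 -19.56]
```

```bash
python3 -m jog '[{"linear":[0.965,0.057,0.05],"turn":[0,0,0],"gripper":-0.2},{"linear":[0.965,0.057,0.05],"turn":[0,0,0],"gripper":-0.2},{"linear":[0.965,0.057,0.05],"turn":[0,0,0],"gripper":-0.2},{"linear":[0.965,0.057,0.05],"turn":[0,0,0],"gripper":-0.2},{"linear":[0.965,0.057,0.05],"turn":[0,0,0],"gripper":-0.2},{"linear":[0.965,0.057,0.05],"turn":[0,0,0],"gripper":-0.2},{"linear":[0.965,0.057,0.05],"turn":[0,0,0],"gripper":-0.2},{"linear":[0.965,0.057,0.05],"turn":[0,0,0],"gripper":-0.2},{"linear":[0.965,0.057,0.05],"turn":[0,0,0],"gripper":-0.2},{"linear":[0.965,0.057,0.05],"turn":[0,0,0],"gripper":-0.2},{"linear":[0.965,0.057,0.05],"turn":[0,0,0],"gripper":-0.2},{"linear":[0.965,0.057,0.05],"turn":[0,0,0],"gripper":-0.2}]'
python3 -m jog '[{"linear":[0.965,0.057,0.05],"turn":[0,0,0],"gripper":-0.2},{"linear":[0.965,0.057,0.05],"turn":[0,0,0],"gripper":-0.2},{"linear":[0.965,0.057,0.05],"turn":[0,0,0],"gripper":-0.2},{"linear":[0,0,0],"turn":[0,0,-1],"gripper":-0.2},{"linear":[0,0,0],"turn":[0,0,-1],"gripper":-0.2},{"linear":[0,0,0],"turn":[0,0,-1],"gripper":-0.2},{"linear":[0,0,0],"turn":[0,0,-1],"gripper":-0.2},{"linear":[0,0,0],"turn":[0,0,-1],"gripper":-0.2},{"linear":[0,0,0],"turn":[0,0,-1],"gripper":-0.2},{"linear":[0,0,0],"turn":[0,0,-1],"gripper":-0.2},{"linear":[0,0,0],"turn":[0,0,-1],"gripper":-0.2},{"linear":[0,0,0],"turn":[0,0,-1],"gripper":-0.2}]'
python3 -m jog '[{"linear":[0,0,0],"turn":[0,0,-1],"gripper":-0.2},{"linear":[0,0,0],"turn":[0,0,-1],"gripper":-0.2},{"linear":[0,0,0],"turn":[0,0,-1],"gripper":-0.2},{"linear":[0,0,0],"turn":[0,0,-1],"gripper":-0.2},{"linear":[0,0,0],"turn":[0,0,-1],"gripper":-0.2},{"linear":[0,0,0],"turn":[0,0,-1],"gripper":-0.2},{"linear":[0,0,0],"turn":[0,0,-1],"gripper":-0.2},{"linear":[0,0,0],"turn":[0,0,-1],"gripper":-0.2},{"linear":[0,0,0],"turn":[0,0,-1],"gripper":-0.2},{"linear":[0,0,0],"turn":[0,0,-1],"gripper":-0.2},{"linear":[0,0,0],"turn":[0,0,-0.56],"gripper":-0.2},{"linear":[0,0,0],"turn":[0,0,0],"gripper":-0.2}]'
python3 - <<'E'
from m import *
f=r.grab_frame("side"); seg("marker_mid","side",f,.005,1)
for n,z in(("saucer_mid",.024),("pot_mid",.05)): seg(n,"side",f,z,2)
cv2.imwrite("pics/s6c.png",cv2.cvtColor(cv2.resize(f["pixels"][160:360,250:450],(600,600),interpolation=3),cv2.COLOR_RGB2BGR))
g=r.grab_frame("top"); seg("marker_mid","top",g,.003,2)
seg("pot_mid","top",g,.06,3)
E
python3 go.py .5567 -.4184 .002 -11.7
```

```text
clock: 24.5
position: [0.5586, -0.3329, 0.1221]
ee_rot: [3.14, 0.001, -1.571]
contact_force: [0.8, 0.4, -0.5]
grip_width: 0.0514
grasp_force: 0.0
clock: 25.7
position: [0.5536, -0.4185, 0.1175]
ee_rot: [3.141, 0.002, -0.94]
contact_force: [0.6, 0.1, -0.0]
grip_width: 0.0514
grasp_force: 0.0
clock: 26.9
position: [0.5537, -0.4185, 0.1176]
ee_rot: [-3.141, 0.002, -0.205]
contact_force: [-0.1, 0.0, 0.9]
grip_width: 0.051
grasp_force: 0.0
marker_mid side 0.92 px 398 316 cen [ 0.5531 -0.4198] rect [ 544.5 -411.8] [ 37. 117.] ang 166.6 endmid [ 0.5423 -0.4172] len 0.118
saucer_mid side 0.67 px 309 214 cen [ 0.5673 -0.0032] rect [5.687e+02 5.000e-01] [68. 60.] ang 160.4 endmid [ 0.5701 -0.0042] len 0.065
pot_mid side 0.68 px 310 203 cen [0.5772 0.0148] rect [575.7  12.5] [107.  57.] ang 59.6 endmid [0.5758 0.0125] len 0.107
marker_mid top 0.54 px 432 198 cen [ 0.5439 -0.4143] rect [ 541.1 -420.1] [ 30. 111.] ang 170.2 endmid [ 0.5416 -0.4139] len 0.111
marker_mid top 0.26 px 116 192 cen [0.5386 0.4055] rect [539.1 405.1] [ 12. 108.] ang 153.9 endmid [0.5391 0.4052] len 0.108
pot_mid top 0.97 px 268 175 cen [0.5786 0.0138] rect [578.   14.2] [62. 59.] ang -161.0 endmid [0.5789 0.014 ] len 0.063
t 27.25 p [ 0.5542 -0.4188  0.1187] rpy [-180.     0.   -11.8]
shift before turn [ 0.08 -0.03  3.89] after turn [ 0.08 -0.03  3.89] turn [-0.    0.   -0.02]
```

View pics/s6c.png

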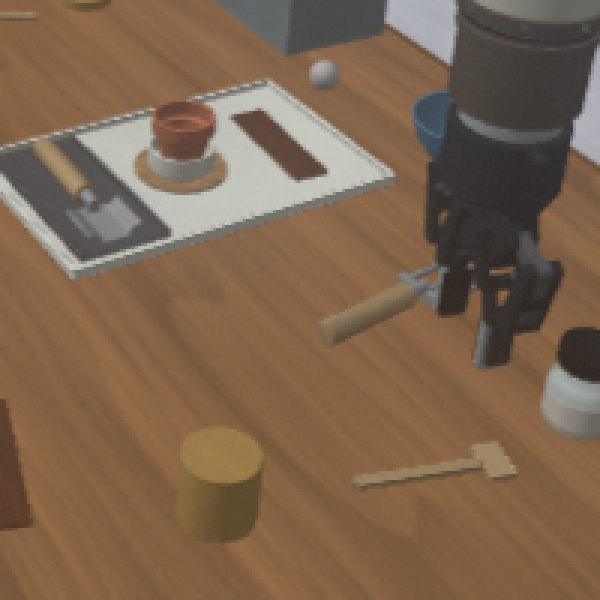

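The pot stands upright in the saucer. The marker runs from its tip at px (368,321) to its head end at (421,313). I check its mid-point from these clicks.

Run:
```python
from h import *
f=r.grab_frame("side")
a=ray(f,(250+355/3,160+482/3),.003);b=ray(f,(250+509/3,160+460/3),.003);j=ray(f,(250+477/3,160+464/3),.005)
print(a,b,(a+b)/2,np.degrees(np.arctan2(*(b-a)[1::-1])),np.linalg.norm(b-a),j)
```

```text
[ 0.48835596 -0.40275366  0.003     ] [ 0.6019984  -0.43101798  0.003     ] [ 0.54517718 -0.41688582  0.003     ] -13.966806488256962 0.11710454926010092 [ 0.57672169 -0.42616476  0.005     ]
```

```bash
python3 -m jog '[{"linear":[0.06,0,0.9],"turn":[0,0,0.2],"gripper":-0.2},{"linear":[0,0,0.9],"turn":[0,0,0],"gripper":-0.2},{"linear":[0,0,0.9],"turn":[0,0,0],"gripper":-0.2},{"linear":[0,0,0.7],"turn":[0,0,0],"gripper":-0.2},{"linear":[0,0,0.3],"turn":[0,0,0],"gripper":-0.2},{"linear":[0,0,0.17],"turn":[0,0,0],"gripper":-0.2},{"linear":[0,0,0],"turn":[0,0,0],"gripper":1},{"linear":[0,0,0],"turn":[0,0,0],"gripper":1},{"linear":[0,0,0],"turn":[0,0,0],"gripper":1},{"linear":[0,0,0],"turn":[0,0,0],"gripper":1},{"linear":[0,0,0],"turn":[0,0,0],"gripper":1},{"linear":[0,0,0],"turn":[0,0,0],"gripper":1}]'
python3 -m jog '[{"linear":[0,0,-0.3],"turn":[0,0,0],"gripper":1},{"linear":[0,0,-0.8],"turn":[0,0,0],"gripper":1},{"linear":[0,0,-0.9],"turn":[0,0,0],"gripper":1},{"linear":[0,0,-0.9],"turn":[0,0,0],"gripper":1},{"linear":[0,0,-0.9],"turn":[0,0,0],"gripper":1},{"linear":[0,0,0],"turn":[0,0,0],"gripper":1}]'
python3 go.py .687 .004 .12 -90
```

```text
clock: 28.5
position: [0.5568, -0.4196, 0.0043]
ee_rot: [3.141, -0.002, -0.219]
contact_force: [0.0, 1.1, 6.6]
grip_width: 0.0062
grasp_force: 59.3
clock: 29.1
position: [0.5582, -0.4206, 0.122]
ee_rot: [3.139, -0.009, -0.218]
contact_force: [0.2, -0.6, -0.5]
grip_width: 0.0062
grasp_force: 58.7
t 29.1 p [ 0.5582 -0.4206  0.122 ] rpy [179.8  -0.5 -12.5]
shift before turn [  1.13 -14.75   0.03] after turn [-14.15  -4.29   0.07] turn [-0.05 -0.13 19.37]
```

```bash
python3 -m jog '[{"linear":[0.075,-0.98,0],"turn":[0,0,0],"gripper":1},{"linear":[0.075,-0.98,0],"turn":[0,0,0],"gripper":1},{"linear":[0.075,-0.98,0],"turn":[0,0,0],"gripper":1},{"linear":[0.075,-0.98,0],"turn":[0,0,0],"gripper":1},{"linear":[0.075,-0.98,0],"turn":[0,0,0],"gripper":1},{"linear":[0.075,-0.98,0],"turn":[0,0,0],"gripper":1},{"linear":[0.075,-0.98,0],"turn":[0,0,0],"gripper":1},{"linear":[0.075,-0.98,0],"turn":[0,0,0],"gripper":1},{"linear":[0.075,-0.98,0],"turn":[0,0,0],"gripper":1},{"linear":[0.075,-0.98,0],"turn":[0,0,0],"gripper":1},{"linear":[0.075,-0.98,0],"turn":[0,0,0],"gripper":1},{"linear":[0.075,-0.98,0],"turn":[0,0,0],"gripper":1}]'
python3 -m jog '[{"linear":[0.075,-0.98,0],"turn":[0,0,0],"gripper":1},{"linear":[0.075,-0.98,0],"turn":[0,0,0],"gripper":1},{"linear":[0.075,-0.98,0],"turn":[0,0,0],"gripper":1},{"linear":[0,0,0],"turn":[0,0,1],"gripper":1},{"linear":[0,0,0],"turn":[0,0,1],"gripper":1},{"linear":[0,0,0],"turn":[0,0,1],"gripper":1},{"linear":[0,0,0],"turn":[0,0,1],"gripper":1},{"linear":[0,0,0],"turn":[0,0,1],"gripper":1},{"linear":[0,0,0],"turn":[0,0,1],"gripper":1},{"linear":[0,0,0],"turn":[0,0,1],"gripper":1},{"linear":[0,0,0],"turn":[0,0,1],"gripper":1},{"linear":[0,0,0],"turn":[0,0,1],"gripper":1}]'
python3 -m jog '[{"linear":[0,0,0],"turn":[0,0,1],"gripper":1},{"linear":[0,0,0],"turn":[0,0,1],"gripper":1},{"linear":[0,0,0],"turn":[0,0,1],"gripper":1},{"linear":[0,0,0],"turn":[0,0,1],"gripper":1},{"linear":[0,0,0],"turn":[0,0,1],"gripper":1},{"linear":[0,0,0],"turn":[0,0,1],"gripper":1},{"linear":[0,0,0],"turn":[0,0,1],"gripper":1},{"linear":[0,0,0],"turn":[0,0,1],"gripper":1},{"linear":[0,0,0],"turn":[0,0,1],"gripper":1},{"linear":[0,0,0],"turn":[0,0,1],"gripper":1},{"linear":[0,0,0],"turn":[0,0,0.4],"gripper":1},{"linear":[0,0,0],"turn":[0,0,0],"gripper":1}]'
python3 -m jog '[{"linear":[0,0,0.8],"turn":[0,0,0],"gripper":1},{"linear":[0,0,0.8],"turn":[0,0,0],"gripper":1},{"linear":[0,0,0],"turn":[0,0,0],"gripper":1},{"linear":[0,0,0],"turn":[0,0,0],"gripper":1}]'
python3 - <<'E'
from m import *
f=r.grab_frame("side"); seg("marker_mid","side",f,.07,1)
cv2.imwrite("pics/s7c.png",cv2.cvtColor(cv2.resize(f["pixels"][100:260,230:430],(750,600),interpolation=3),cv2.COLOR_RGB2BGR))
E
python3 go.py .687 .004 .013 -90
```

```text
clock: 30.3
position: [0.6586, -0.0795, 0.1158]
ee_rot: [3.141, 0.002, -0.219]
contact_force: [0.6, 0.4, 0.7]
grip_width: 0.0062
grasp_force: 58.7
clock: 31.5
position: [0.6841, 0.0038, 0.1157]
ee_rot: [3.14, 0.001, -0.851]
contact_force: [0.2, -0.1, 0.3]
grip_width: 0.0063
grasp_force: 58.8
clock: 32.7
position: [0.6844, 0.0038, 0.1161]
ee_rot: [3.14, -0.0, -1.573]
contact_force: [-0.5, 0.4, -0.4]
grip_width: 0.006
grasp_force: 58.8
clock: 33.1
position: [0.6848, 0.0038, 0.0686]
ee_rot: [3.141, -0.001, -1.572]
contact_force: [0.1, 1.1, 0.6]
grip_width: 0.0065
grasp_force: 58.8
marker_mid side 0.41 px 379 261 cen [ 0.5732 -0.3104] rect [ 570.7 -310.9] [141.  48.] ang -171.4 endmid [ 0.5709 -0.3108] len 0.142
t 33.2 p [0.6858 0.004  0.0703] rpy [-179.8    0.   -90.1]
shift before turn [-0.   -0.03  1.91] after turn [-0.   -0.04  1.91] turn [-0.04  0.   -0.03]
```

View pics/s7c.png

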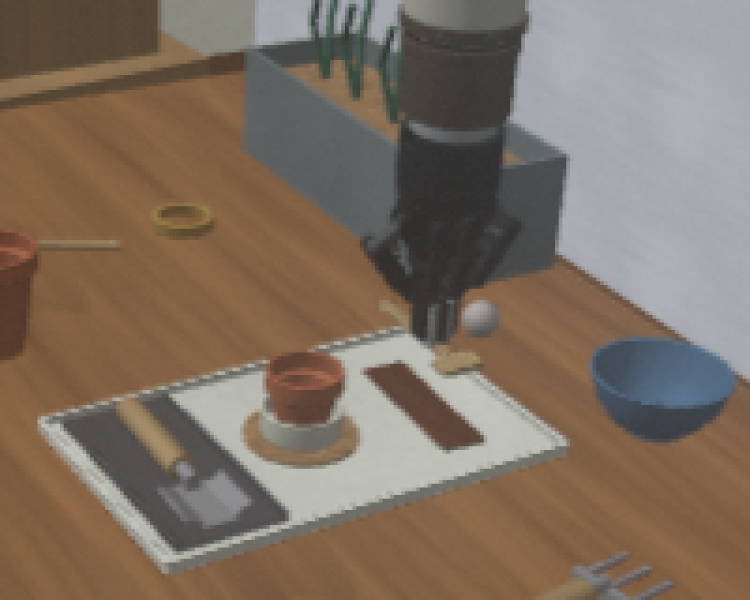

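The marker is held level and parallel to the strip. I lower it and release.

```bash
python3 -m jog '[{"linear":[0,-0.03,0.8],"turn":[0,0,0],"gripper":1},{"linear":[0,0,0.7],"turn":[0,0,0],"gripper":1},{"linear":[0,0,0.25],"turn":[0,0,0],"gripper":1},{"linear":[0,0,0.15],"turn":[0,0,0],"gripper":1},{"linear":[0,0,0],"turn":[0,0,0],"gripper":1},{"linear":[0,0,0],"turn":[0,0,0],"gripper":0.4},{"linear":[0,0,0],"turn":[0,0,0],"gripper":0.4},{"linear":[0,0,0],"turn":[0,0,0],"gripper":0.4},{"linear":[0,0,0],"turn":[0,0,0],"gripper":0.4}]'
python3 -m jog '[{"linear":[0,0,-0.4],"turn":[0,0,0],"gripper":0.4},{"linear":[0,0,-0.9],"turn":[0,0,0],"gripper":0.4},{"linear":[0,0,-1],"turn":[0,0,0],"gripper":0.4},{"linear":[0,0,-1],"turn":[0,0,0],"gripper":0.4},{"linear":[0,0,-1],"turn":[0,0,0],"gripper":0.4},{"linear":[0,0,-1],"turn":[0,0,0],"gripper":0.4},{"linear":[-1,0,0],"turn":[0,0,0],"gripper":0.4},{"linear":[-1,0,0],"turn":[0,0,0],"gripper":0.4},{"linear":[-1,0,0],"turn":[0,0,0],"gripper":0.4},{"linear":[-1,0,0],"turn":[0,0,0],"gripper":0.4},{"linear":[-1,0,0],"turn":[0,0,0],"gripper":0.4},{"linear":[-1,0,0],"turn":[0,0,0],"gripper":0.4}]'
python3 -m jog '[{"linear":[-1,0,0],"turn":[0,0,0],"gripper":0.4},{"linear":[-1,0,0],"turn":[0,0,0],"gripper":0.4},{"linear":[-1,0,0],"turn":[0,0,0],"gripper":0.4},{"linear":[0,0,0],"turn":[0,0,0],"gripper":0.4},{"linear":[0,0,0],"turn":[0,0,0],"gripper":0.4}]'
python3 - <<'E'
from m import *
f=r.grab_frame("side");g=r.grab_frame("top")
for n,z in(("marker_mid",.011),("strip",.008),("trowel_mid",.016),("trough",.008),("saucer_mid",.025),("pot_mid",.058),("coaster",.008)):
  for c,h in(("side",f),("top",g)): seg(n,c,h,z,2,.4)
C=lambda a:cv2.resize(a,(750,300),interpolation=3)
cv2.imwrite("pics/e.png",cv2.cvtColor(np.hstack([cv2.resize(f["pixels"][160:260,230:360],(400,308),interpolation=3),cv2.resize(g["pixels"][110:250,210:330],(400,308),interpolation=3)]),cv2.COLOR_RGB2BGR))
E
```

```text
clock: 34.1
position: [0.6859, 0.0039, 0.0121]
ee_rot: [-3.141, 0.0, -1.573]
contact_force: [-0.0, 0.9, -0.1]
grip_width: 0.0258
grasp_force: 0.0
clock: 35.3
position: [0.6861, 0.1851, 0.172]
ee_rot: [-3.14, 0.0, -1.573]
contact_force: [0.4, -0.3, -0.4]
grip_width: 0.0257
grasp_force: 0.0
clock: 35.8
position: [0.6861, 0.2745, 0.1712]
ee_rot: [-3.141, -0.0, -1.572]
contact_force: [0.1, -0.7, 0.0]
grip_width: 0.0258
grasp_force: 0.0
marker_mid side 0.42 px 345 209 cen [ 0.6862 -0.0024] rect [691.   13.8] [122.  38.] ang 90.0 endmid [0.6862 0.0143] len 0.121
marker_mid top 0.78 px 272 140 cen [0.6868 0.0061] rect [686.1  16.4] [ 36. 116.] ang 90.9 endmid [0.6866 0.0165] len 0.116
strip side 0.91 px 247 314 cen [ 0.2617 -0.2816] rect [ 262.5 -279.4] [132.  38.] ang 74.6 endmid [ 0.2624 -0.2793] len 0.132
strip side 0.58 px 343 209 cen [0.6847 0.0064] rect [684.9   5.4] [118.  41.] ang 84.2 endmid [0.6846 0.005 ] len 0.118
strip top 0.66 px 380 305 cen [ 0.2656 -0.2732] rect [ 265.6 -273.3] [129.  36.] ang 75.0 endmid [ 0.2656 -0.2732] len 0.129
strip top 0.63 px 265 139 cen [0.6898 0.02
[... 742 characters left out ...]
ect [470.   13.6] [ 93. 189.] ang 92.1 endmid [0.4685 0.0136] len 0.189
saucer_mid side 0.52 px 310 215 cen [ 0.5662 -0.0066] rect [567.9  -1.1] [68. 59.] ang 143.5 endmid [ 0.5639 -0.0048] len 0.062
pot_mid side 0.66 px 310 203 cen [5.697e-01 3.000e-04] rect [570.6  -0.6] [116.  59.] ang 59.2 endmid [0.5695 0.    ] len 0.116
pot_mid top 0.69 px 267 175 cen [0.5802 0.0167] rect [581.6  17.4] [57. 58.] ang 139.5 endmid [0.5794 0.0174] len 0.06
coaster side 0.56 px 310 219 cen [ 5.698e-01 -2.000e-04] rect [573.3   6.3] [73. 89.] ang 149.0 endmid [5.691e-01 3.000e-04] len 0.089
coaster top 0.54 px 268 186 cen [0.5641 0.0131] rect [572.1  14.7] [66. 86.] ang 98.4 endmid [0.5641 0.0131] len 0.087
```

View pics/e.png

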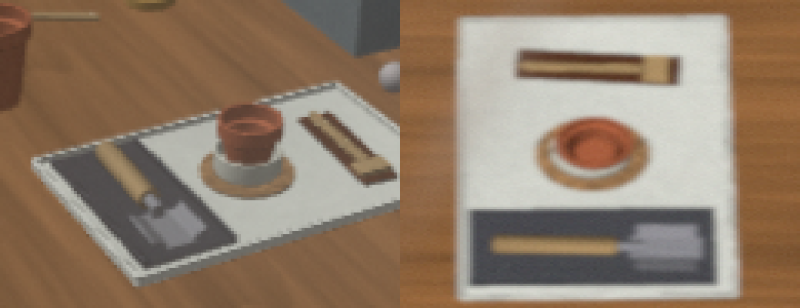

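Both views show all four items in place, with the pot standing upright in the saucer on the coaster. The look-alikes were not touched, so I hand in.

```bash
python3 -c "
from station import r; print(r.job_done())"
```

```text
the job is handed in; nothing more can be done
None
```

The potting kit is in the tray and handed in after about 36 s of robot time: saucer on the coaster with the short pot upright in it, trowel in the trough, and marker on the strip. I never gripped or, as far as I could see, touched the look-alikes; the hand-in returned no verdict.

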